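# Vent the test line and settle the gauge

### The arm

A 6-joint arm with a two-finger parallel gripper is mounted at the origin on the work surface. World frame = base frame: x ahead of the robot, y to its left, z up, the work surface at z = 0. Lengths are in m, angles in rad, forces in N, time in s.
With the tool pointing down it reaches from about 0.225 to 0.875 m from the base axis. Payload 3.4 kg.
Tool frame: the origin (TCP) lies at the very end of the fingers, on their centre line; the grasp point (between the pads) lies 19 mm behind it; z points along the fingers, y is the line along which they close (so a half turn about z gives the same grasp; the last joint's range is limited). The gripper opens to 85 mm and grips with 20 to 120 N. Pads are 22 mm wide; open, the fingers measure 114 mm over their backs; the gripper's body (76 mm by 85 mm) begins 54 mm behind the grasp point. The pads swing forward as they close: fully open they stand 13 mm farther back than shut.
Start: joints at [-1.376, 0.276, 1.505, -0, 1.361, -0.121], TCP at [0.179, -0.547, 0.231] pointing down, gripper open.
Joint ranges: [-2.89, 2.89], [-0.75, 2.08], [0.22, 2.7], [-1.18, 4.32], [0.11, 2.71], [-2.7, 2.7]. Speed limits (rad/s): [2.57, 2.57, 3.14, 3.14, 3.14, 3.14].

### API

Orientations are given as a unit quaternion [w, x, y, z].
In Python, from workcell import r gives the robot as it stands. The module is installed in compiled form; this text tells all that it offers.
- The arm moves only by the tool jog_arm, never from a script. Its argument "series" is a list of rows, each a list of 7 numbers: the finger opening in mm, from 0 to 85.4, then the shift along the tool's x, y, z in mm, then the turn, a rotation vector about the tool's x, y, z in degrees. In form: [[hand, dx, dy, dz, wx, wy, wz], ...]. A call has exactly 5 rows; each row is the pose to reach, as a shift and turn from the pose commanded when the call began, along the tool's axes at that moment; what a row does not reach only later rows make up. A row lasts 1/8 s, in which the tool goes at most 62.5 mm and 10.7 degrees, less where a joint would pass 70% of its speed; a pose out of reach is approached as far as the arm can. A call with a gripper value outside its range is refused whole. The fingers move at their own pace and stop on an object; "force" is the grip in N (left out, the last holds). Time passes only in rows, so rows that repeat a pose let the fingers close, or fill a call up. It gives the time, the measured TCP pose, the force, the opening and the grip force at its end, in the units of the state.
- r.state(): the state, without advancing time (a new reading comes with each control period).
- r.camera(name): name is "scene" or "top" or "wrist"; returns a dict with "pixels" (480x640x3 uint8, red, green, blue), "intrinsics" (3x3 intrinsics, pixels), "dist_coeffs" ([k1, k2, p1, p2, k3] as OpenCV has them; the pictures are not rectified), "T" (4x4, takes a point from camera to world coordinates). Camera axes: x right, y down, z forward; pixel columns grow to the right and rows downward; lengths in m; the calibration is good to about 2 mm. A picture is of the moment at which its call begins. There is no depth.
- r.hand_in(): hands the job in; it is judged then, once.
The state is a dict: "clock": time; "joints": joint angles; "joint_velocities": joint speeds; "joint_torque": joint torques, N m; "ee_pos": TCP position; "eef_rot": TCP orientation; "force": force on the tool from outside, world axes, zero at the start; "torque": the same for the moment, N m; "finger_gap": finger opening in m; "gripper_force": force on a finger pad.
Only numpy, scipy, OpenCV 4.12 (cv2) and the standard library are available. Lean on these libraries where they do the work, as an engineer would, in place of code of your own. Each camera call takes 0.05 s, during which the arm holds its last target. There are 200 camera calls.

### The job

With the fingertips, press the wide mushroom plunger of the nickel vent cock fully down, keep it down for a good second and let it spring back up. Then touch the top of the raised brass boss on the gauge's flange lightly, so that the gauge just dips on its soft mount and its pointer is freed, touching no other part of the gauge, and withdraw. Do not press the narrow plunger of the supply cock, lift nothing, and leave the compression fitting, the sight tube and the funnel stand where they are.

Things in the scene. Friction and masses are not known exactly. Their poses are not given: they have to be found in the camera images.
- vent_top (a point): Centre of the top face of the vent cock's plunger: a shiny nickel mushroom cap 46 mm in diameter, its top 90 mm above the bench. The cock is a turned nickel body 40 mm across on a dark round foot 68 mm across, fixed to the bench, with a short spout to one side 38 mm up. Nothing of the cock is higher than the cap. z up.
- vent (a joint): Travel of the vent plunger in m: 0 up, 0.008 fully down. It is sprung, 2 N to start and 6 N at the bottom, then a hard stop; it springs back when released.
- supply_top (a point): Centre of the top face of the supply cock's plunger: the same nickel cock and the same height (90 mm), but with a narrow straight button only 16 mm in diameter. To be left alone. Either cock may stand in either place; they stand at least 100 mm apart, centre to centre.
- supply (a joint): Travel of the supply plunger in m: 0 up, 0.008 fully down, sprung like the other. Must stay up.
- boss_top (a point): Centre of the flat top of the brass boss to be touched: an upright round stud 22 mm in diameter, top 70 mm above the bench, standing 20 mm above one of the three ears of the gauge's round brass flange and 58 mm from the gauge's centre. The other two ears carry low steel bolt heads instead. The rules call the boss gauge_c0 and the rest of the gauge gauge_c1 to gauge_c6. z up.
- gauge (a joint): Dip of the whole gauge (flange, dial and boss together) on its soft mount in m: 0 at rest, 0.008 at its stop. Sprung: about 2 N to start moving and about 8 N at the stop; it springs back when released.
- dial_centre (a point): Centre of the gauge's dial, facing up, 56 mm above the bench and 14 mm lower than the boss top: brass flange 104 mm across with three ears reaching 72 mm from the centre (ear tops 50 mm up, bolt heads 55 mm up), and a white dial with black marks and a pointer. x points to the boss, z up. Nothing of the gauge but the boss may be touched. It stands on a grey round stand 124 mm across, fixed to the bench.
- fitting: Bystander: steel compression fitting standing upright, loose, 38 mm across its larger hexagon, 56 mm high. Origin at the centre of its underside.
- sight_tube: Bystander: blue glass sight tube standing upright in a round steel foot 52 mm across, loose, 113 mm high, tube 18 mm in diameter. Origin at the centre of its underside.
- funnel_stand: Bystander: spun aluminium funnel (mouth 110 mm across, 175 mm up) in a ring stand with a dark base 150 x 100 mm and a rod 222 mm high, loose. Origin on the bench straight below the funnel; the rod is 78 mm from it along x.
Mind the look-alikes: they are no part of the job. There is more than one size of the part that bears boss_top; the job needs the smaller.

How it is judged:
On the way, in this order (a step that is already met when the one before it is completed fails the run):
1. the vent plunger is pressed fully down (6.5 mm or more of its 8 mm) by the fingers and kept there 0.7 s (value of joint vent above 0.0065 m and contact force between the fingers and vent above 0.5 N), for 0.7 s.
2. with the vent plunger up again, the fingers touch the boss so that the gauge dips by 0.7 mm or more (value of joint vent below 0.0015 m and value of joint gauge above 0.0007 m and contact force between the fingers and gauge_c0 above 0.5 N), for 0.05 s.
At the end, for the whole second after the job is handed in: Both plungers are up and the gauge is back at rest (plungers within 1.5 mm, gauge within 0.7 mm), and the fitting, sight tube and funnel stand are upright, at rest and within 10 mm of where they stood (value of joint each of vent, supply below 0.0015 m and value of joint gauge below 0.0007 m and distance of each of fitting, sight_tube, funnel_stand from where it was at the start of the episode below 0.01 m and angle between each of fitting, sight_tube, funnel_stand's own z axis and vertical below 0.1 rad and linear speed of each of fitting, sight_tube, funnel_stand below 0.02 m/s); the robot touches nothing.
It fails at once if the supply plunger is pressed by more than 2 mm (value of joint supply above 0.002 m).
It fails at once if the boss is touched with more than 15 N (contact force between anything else and gauge_c0 above 15 N).
It fails at once if the flange or dial is touched (more than 1 N) (contact force between anything else and gauge_c1 above 1 N or contact force between anything else and gauge_c2 above 1 N or contact force between anything else and gauge_c3 above 1 N or contact force between anything else and gauge_c4 above 1 N or contact force between anything else and gauge_c5 above 1 N or contact force between anything else and gauge_c6 above 1 N).
It fails at once if the fitting, sight tube or funnel stand is moved by more than 10 mm, lifted or tipped (distance of any of fitting, sight_tube, funnel_stand from where it was at the start of the episode above 0.01 m or angle between any of fitting, sight_tube, funnel_stand's own z axis and vertical above 0.15 rad).
It also fails if it takes over 42 s, if anything falls off the work surface, if the arm or the gripper's body presses on something with over 40 N, if the wrist force passes 120 N, or if a joint passes its speed limit or range.

## Working session

There is one attempt and no reset: what is moved stays moved. The work goes in short steps, Python scripts to look and compute and a tool call to move; the robot and the scene stay as the last step left them, time stands still between calls to the robot, and variables do not carry over. Pictures are saved under pics/ and viewed, at most 10 in all, crops included, and the job is handed in when it is done.

Besides the shell and the picture viewer there is one more tool, called after ">>>" as name([rows], argument=value, ...), one row to a line, values as JSON. jog_arm: Moves the arm, as the interface text tells. Its arguments: {"type":"object","properties":{"series":{"type":"array"},"force":{"type":"number"}},"required":["series"]}

```bash
mkdir -p pics
cat > h.py <<'E'
import numpy as np, cv2
from workcell import r
def shot(n,f):
    c=r.camera(n); cv2.imwrite('pics/'+f,c['pixels'][:,:,::-1]); np.savez('pics/'+f[:-4]+'.npz',K=c['intrinsics'],d=c['dist_coeffs'],T=c['T'],p=c['pixels']); return c
def ray(f,u,v,z):
    c=np.load('pics/'+f+'.npz'); q=cv2.undistortPoints(np.array([[[u,v]]],float),c['K'],c['d'])[0,0]
    T=c['T']; w=T[:3,:3]@[q[0],q[1],1]; o=T[:3,3]; return o+w*(z-o[2])/w[2]
def tool(p):
    from scipy.spatial.transform import Rotation as R
    s=r.state(); q=s['eef_rot']; M=R.from_quat([q[1],q[2],q[3],q[0]]).as_matrix(); return 1000*M.T@(np.array(p)-s['ee_pos'])
E
python3 - <<'E'
from h import *
shot('top','top.png');shot('scene','scene.png');print(r.state())
E
```

```text
{'clock': 0.1, 'joints': array([-1.37598425e+00,  2.76547110e-01,  1.50602356e+00, -2.59342304e-06,
        1.36072303e+00, -1.20986971e-01]), 'joint_velocities': array([ 0.00081238, -0.002178  , -0.00380125,  0.0006031 , -0.00056611,
       -0.00049418]), 'joint_torque': array([ 1.46374714e-03, -4.17699444e+01, -2.46405798e+01, -1.02977458e-04,
        5.79172527e-03,  7.73739771e-06]), 'ee_pos': array([ 0.17848762, -0.5460848 ,  0.23051068]), 'eef_rot': array([-8.49897715e-04,  9.87559350e-01,  1.57244419e-01, -3.26549879e-05]), 'force': array([-0.33871392, -0.19888446,  0.04391688]), 'torque': array([-0.03141504,  0.0086732 ,  0.0258581 ]), 'gripper_force': 0.0, 'finger_gap': 0.08555102714657563}
```

View pics/top.png

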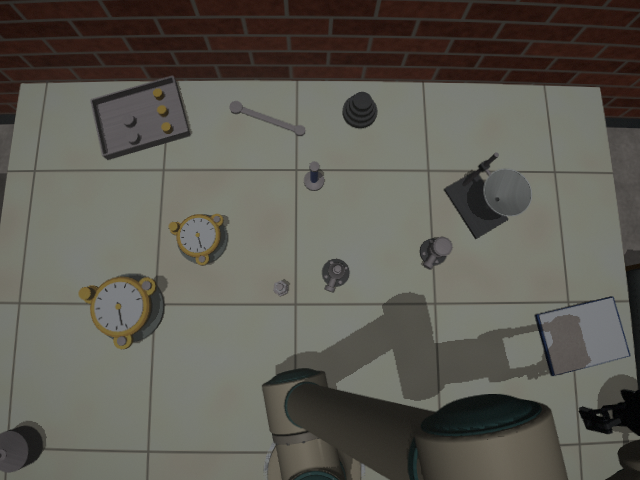

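View pics/scene.png

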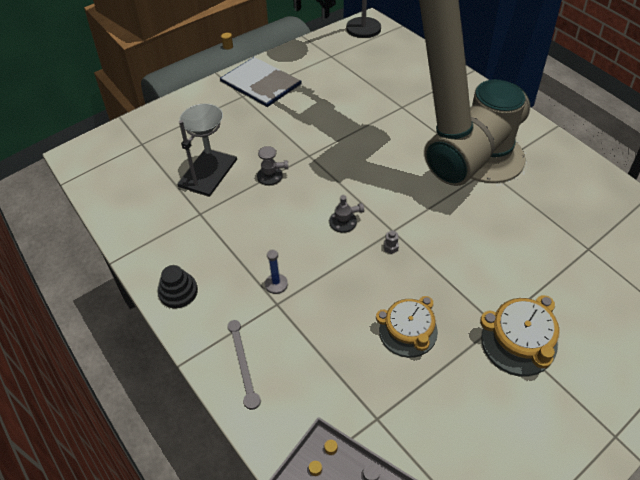

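The top view shows these candidates:
- **Cocks:** the wide cap is at about (441,246). The narrow button is at (337,269).
- **Gauges:** the small gauge is at (198,237), with ears at (174,227), (217,219) and (203,257). The large look-alike is at (120,307).
- **Bystanders:** the fitting is at (281,287), the tube at (314,178) and the funnel at (507,192).

I choose the wide cap and the small gauge. A close crop will show which ear carries the boss.

Run:
```python
from h import *
a=cv2.imread('pics/top.png');b=cv2.imread('pics/scene.png')
f=lambda i,x,y:cv2.resize(i[y:y+72,x:x+95],(400,300),interpolation=cv2.INTER_CUBIC)
cv2.imwrite('pics/crop.png',np.vstack([np.hstack([f(a,152,202),f(b,362,288)]),np.hstack([f(a,395,210),f(a,290,235)])]))
for n,u,v,z in [('vent',441,246,.09),('supply',337,269,.09),('dial',198,236,.056),('e1',174,227,.07),('e2',217,219,.07),('e3',203,257,.07),('fit',281,287,.05),('tube',314,168,.11),('fun',507,192,.175),('L',85,293,.07),('R',153,293,.05)]:
  print(n,ray('top',u,v,z).round(3))
for n,u,v,z in [('vent',267,152,.09),('dial',409,320,.056),('e1',422,339,.07),('e2',427,301,.07),('e3',382,316,.07)]:
  print('scene',n,ray('scene',u,v,z).round(3))
```

```text
vent [ 0.51  -0.291  0.09 ]
supply [ 0.457 -0.051  0.09 ]
dial [0.54  0.273 0.056]
e1 [0.558 0.327 0.07 ]
e2 [0.577 0.227 0.07 ]
e3 [0.488 0.256 0.07 ]
fit [0.42  0.077 0.05 ]
tube [0.689 0.001 0.11 ]
fun [ 0.614 -0.419  0.175]
L [0.404 0.525 0.07 ]
R [0.406 0.374 0.05 ]
scene vent [ 0.511 -0.29   0.09 ]
scene dial [0.547 0.278 0.056]
scene e1 [0.563 0.332 0.07 ]
scene e2 [0.493 0.273 0.07 ]
scene e3 [0.59  0.242 0.07 ]
```

View pics/crop.png

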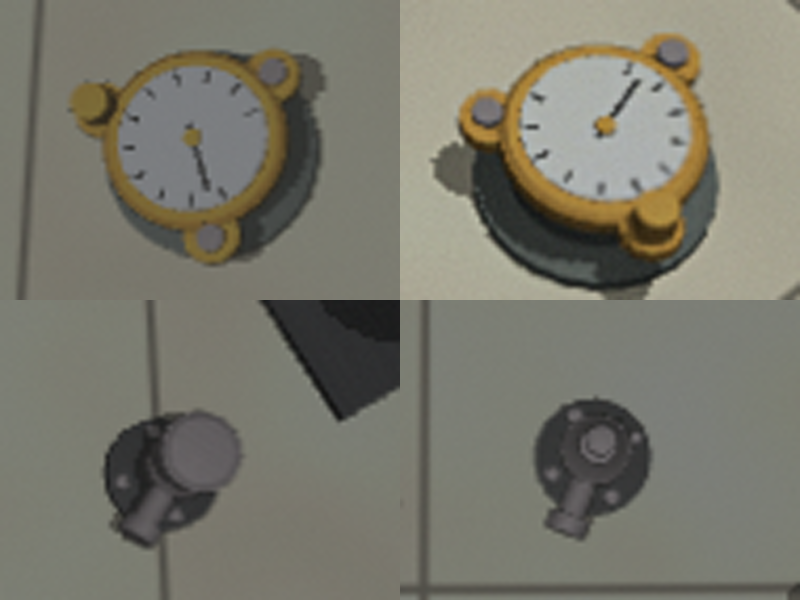

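The crop confirms the boss is the ear at top pixel (174,227), a tall gold stud; the other two ears carry grey bolts. The wide cap is at top pixel (443,246).

Run:
```python
from h import *
print(ray('top',443,246,.09),ray('top',174.3,226.5,.07))
print(tool([.510,-.293,.17]))
```

```text
[ 0.50960361 -0.29520145  0.09      ] [0.55952091 0.32634175 0.07      ]
[ 393.70846965 -137.50688514   60.82284798]
```

>>> jog_arm([
  [0,55,-19,0,0,0,0],
  [0,110,-38,0,0,0,0],
  [0,165,-58,0,0,0,0],
  [0,220,-77,10,0,0,0],
  [0,275,-96,20,0,0,0],
], force=40)

```text
clock: 0.72
ee_pos: [0.4114, -0.3686, 0.2109]
eef_rot: [0.0, 0.988, 0.157, 0.0]
force: [-0.5, -1.1, -0.6]
finger_gap: 0.0005
gripper_force: 0.0
```

>>> jog_arm([
  [0,50,-17,15,0,0,0],
  [0,95,-33,30,0,0,0],
  [0,119,-41,40,0,0,0],
  [0,119,-41,40,0,0,0],
  [0,119,-41,40,0,0,0],
])

```text
clock: 1.35
ee_pos: [0.5099, -0.2944, 0.1713]
eef_rot: [0.0, 0.988, 0.157, -0.0]
force: [-0.1, -0.2, 0.5]
finger_gap: 0.0005
gripper_force: 0.0
```

Run:
```python
from h import *
c=shot('wrist','w1.png'); s=r.state(); print(s['clock'],s['ee_pos'],s['finger_gap'],s['force'])
def proj(p):
    T=np.linalg.inv(c['T']); rv=cv2.Rodrigues(T[:3,:3])[0]
    return cv2.projectPoints(np.array([p],float),rv,T[:3,3],c['intrinsics'],c['dist_coeffs'])[0].ravel()
print(proj([.510,-.294,.09]),tool([.510,-.294,.09]))
```

```text
1.4 [ 0.50988191 -0.29478508  0.17159466] 0.00013495807605590503 [ 0.35359971 -0.52273061  0.36873985]
[313.98928357 240.23031412] [ 0.39234859 -0.75618649 81.59407446]
```

View pics/w1.png

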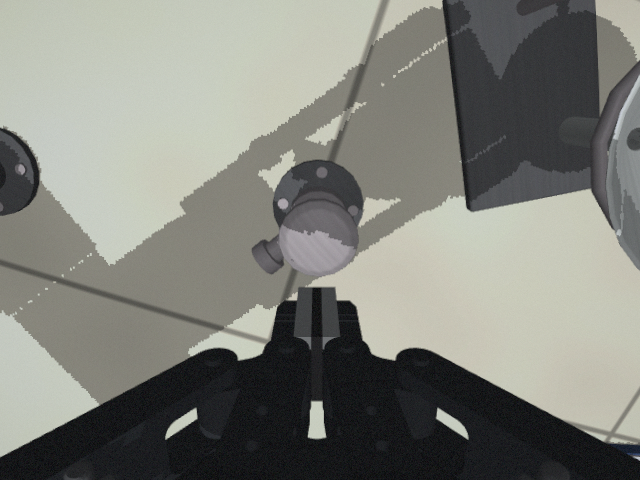

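The wrist view shows the cap centred at (318,238), against a prediction of (314,240). That is within 2 mm, so I press.

>>> jog_arm([
  [0,0,0,40,0,0,0],
  [0,0,0,70,0,0,0],
  [0,0,0,80,0,0,0],
  [0,0,0,85,0,0,0],
  [0,0,0,89,0,0,0],
])

```text
clock: 2.02
ee_pos: [0.5104, -0.2948, 0.0836]
eef_rot: [0.001, 0.988, 0.157, 0.0]
force: [-3.3, -0.6, 5.4]
finger_gap: -0.0
gripper_force: 2.5
```

>>> jog_arm([
  [0,0,0,0.5,0,0,0],
  [0,0,0,0.5,0,0,0],
  [0,0,0,0.5,0,0,0],
  [0,0,0,0.5,0,0,0],
  [0,0,0,0.5,0,0,0],
])

```text
clock: 2.65
ee_pos: [0.5106, -0.2947, 0.083]
eef_rot: [0.001, 0.988, 0.157, 0.0]
force: [-3.6, -1.1, 5.0]
finger_gap: 0.0001
gripper_force: 2.6
```

>>> jog_arm([
  [0,0,0,1.5,0,0,0],
  [0,0,0,2,0,0,0],
  [0,0,0,2,0,0,0],
  [0,0,0,2,0,0,0],
  [0,0,0,2,0,0,0],
])

```text
clock: 3.28
ee_pos: [0.5107, -0.2947, 0.0818]
eef_rot: [0.001, 0.988, 0.157, 0.0]
force: [-4.7, 0.1, 8.5]
finger_gap: -0.0002
gripper_force: 4.5
```

>>> jog_arm([
  [0,0,0,0,0,0,0],
  [0,0,0,0,0,0,0],
  [0,0,0,0,0,0,0],
  [0,0,0,0,0,0,0],
  [0,0,0,0,0,0,0],
])

```text
clock: 3.9
ee_pos: [0.5107, -0.2947, 0.0818]
eef_rot: [0.001, 0.988, 0.158, 0.0]
force: [-3.7, 0.5, 9.6]
finger_gap: 0.0003
gripper_force: 4.5
```

>>> jog_arm([
  [0,0,0,0,0,0,0],
  [0,0,0,0,0,0,0],
  [0,0,0,-20,0,0,0],
  [0,0,0,-70,0,0,0],
  [0,0,0,-110,0,0,0],
])

```text
clock: 4.53
ee_pos: [0.5119, -0.2944, 0.1921]
eef_rot: [0.001, 0.988, 0.157, 0.002]
force: [0.3, 0.8, 0.1]
finger_gap: -0.0003
gripper_force: 0.0
```

Run:
```python
from h import *
shot('top','top2.png'); print(r.state()['ee_pos'],r.state()['force'],tool([.560,.327,.15]))
```

```text
[ 0.5143592  -0.29618808  0.19786756] [ 1.94059955 -0.78080927  3.45622033] [ 236.66745111 -578.64571332   43.53643835]
```

>>> jog_arm([
  [0,20,-48,0,0,0,0],
  [0,40,-98,0,0,0,0],
  [0,60,-147,0,0,0,0],
  [0,80,-196,0,0,0,0],
  [0,100,-245,0,0,0,0],
])

```text
clock: 5.2
ee_pos: [0.5305, -0.0282, 0.1903]
eef_rot: [0.0, 0.988, 0.157, 0.002]
force: [0.3, -0.1, 0.3]
finger_gap: -0.0
gripper_force: 0.0
```

>>> jog_arm([
  [0,20,-49,0,0,0,0],
  [0,40,-98,0,0,0,0],
  [0,60,-147,0,0,0,0],
  [0,80,-196,0,0,0,0],
  [0,100,-245,0,0,0,0],
])

```text
clock: 5.82
ee_pos: [0.5492, 0.2363, 0.1902]
eef_rot: [-0.0, 0.988, 0.157, 0.001]
force: [1.8, -1.1, -0.1]
finger_gap: -0.0002
gripper_force: 0.0
```

Run:
```python
from h import *
print(r.state()['ee_pos'],r.state()['joints'],r.state()['force'],tool([.560,.327,.15]))
```

```text
[0.54922826 0.23632526 0.19020407] [2.89743990e-01 3.33310038e-01 1.52450909e+00 4.47265777e-04
 1.28086589e+00 1.54436720e+00] [ 1.84809516 -1.1476688  -0.13217973] [ 38.30339851 -82.82163855  40.34516101]
```

>>> jog_arm([
  [0,19,-42,10,0,0,0],
  [0,38,-83,25,0,0,0],
  [0,38,-83,40,0,0,0],
  [0,38,-83,40,0,0,0],
  [0,38,-83,40,0,0,0],
])

```text
clock: 6.45
ee_pos: [0.5592, 0.3236, 0.1503]
eef_rot: [0.0, 0.988, 0.157, 0.0]
force: [0.0, 0.4, -0.3]
finger_gap: 0.0003
gripper_force: 0.0
```

Run:
```python
from h import *
c=shot('wrist','w2.png'); s=r.state(); print(s['clock'],s['ee_pos'],s['force'])
T=np.linalg.inv(c['T']); 
print(cv2.projectPoints(np.array([[.560,.327,.07]]),cv2.Rodrigues(T[:3,:3])[0],T[:3,3],c['intrinsics'],c['dist_coeffs'])[0],tool([.56,.327,.07]))
```

```text
6.5 [0.55941353 0.32360666 0.15066813] [-0.663448   -0.59687162  0.56852489]
[[[309.31460951 238.21769145]]] [ 1.48826858 -3.05320263 80.67012424]
```

View pics/w2.png

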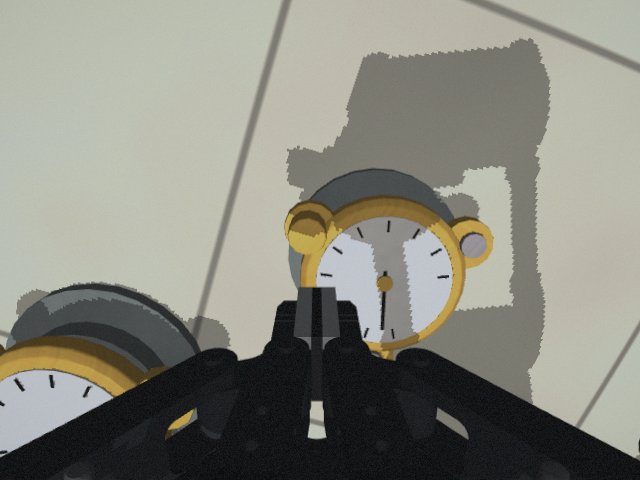

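The wrist view shows the boss top at about (306,235), against a prediction of (309,238), so the aim is within about 1.5 mm. I descend slowly.

>>> jog_arm([
  [0,2,-4,30,0,0,0],
  [0,2,-4,55,0,0,0],
  [0,2,-4,70,0,0,0],
  [0,2,-4,76,0,0,0],
  [0,2,-4,79,0,0,0],
])

```text
clock: 7.12
ee_pos: [0.5601, 0.3289, 0.0713]
eef_rot: [-0.0, 0.988, 0.157, 0.001]
force: [0.2, 0.2, 0.7]
finger_gap: -0.0001
gripper_force: 0.0
```

>>> jog_arm([
  [0,0,0,1,0,0,0],
  [0,0,0,2,0,0,0],
  [0,0,0,3,0,0,0],
  [0,0,0,3.5,0,0,0],
  [0,0,0,3.5,0,0,0],
])

```text
clock: 7.75
ee_pos: [0.56, 0.3292, 0.0678]
eef_rot: [-0.0, 0.988, 0.157, 0.001]
force: [-0.0, -1.1, 4.2]
finger_gap: -0.0
gripper_force: 1.8
```

The contact force is about 4 N and the dip about 2 mm, which agree with the spring. I withdraw.

>>> jog_arm([
  [0,0,0,-10,0,0,0],
  [0,0,0,-50,0,0,0],
  [0,0,0,-100,0,0,0],
  [0,0,0,-130,0,0,0],
  [0,0,0,-130,0,0,0],
])

```text
clock: 8.38
ee_pos: [0.5607, 0.3297, 0.2005]
eef_rot: [-0.001, 0.988, 0.157, 0.003]
force: [0.5, -0.1, -0.2]
finger_gap: 0.0
gripper_force: 0.0
```

>>> jog_arm([
  [0,0,0,0,0,0,0],
  [0,0,0,0,0,0,0],
  [0,0,0,0,0,0,0],
  [0,0,0,0,0,0,0],
  [0,0,0,0,0,0,0],
])

```text
clock: 9.0
ee_pos: [0.5594, 0.329, 0.197]
eef_rot: [0.0, 0.988, 0.157, -0.0]
force: [-0.2, -0.5, 0.2]
finger_gap: 0.0001
gripper_force: 0.0
```

Run:
```python
from h import *
print(r.state()['ee_pos'],r.state()['force']); print(r.hand_in())
```

```text
[0.5594465  0.32896281 0.19698903] [-0.19224548 -0.53515524  0.1835469 ]
the job is handed in; nothing more can be done
None
```

I pressed the vent plunger to its stop for over a second and released it, then dipped the small gauge's boss about 2 mm at about 4 N, withdrew clear and handed the job in at about 9 s; hand-in returned no verdict.

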